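# Put the tape roll in its stall and press the label holder behind the lip

### The job

Slide the roll of masking tape along the bench, without lifting it, into its stall so that it lies against both the back rail and the end stop. Then take the label holder from its stand and push it down behind the metal lip over the roll, card facing out to the front, until it is fully home against the spring; finish while still gripping it and holding it pressed home. Leave the wax cake, the steel block and the dimpled block where they are.

Things in the scene. Friction and masses are not known exactly. Their poses are not given: they have to be found in the camera images.
- tape_roll: Beige roll of masking tape lying flat on the bench, a ring of 100 mm outside diameter (it behaves as a solid disc: fingers cannot enter its hole), 25 mm high, about 0.15 kg, loose. Origin: centre of its underside. z up.
- tape_stall: Fixed plywood stall. -x front (to the robot), y left, z up. Origin at bench height, foot of the back board's front face, mid channel. Board: x 0 to 14 mm, y -70 to 60, 60 high. Back rail before its foot: 22 mm high, front face x = -25. End stop at its left: 30 mm high, 10 thick, right face y = 51, reaching to x = -130. Right side and front are open.
- roll_spot (a point): Point at bench height in the stall where the centre of the roll belongs (roll touching back rail and end stop): 75 mm in front of the back board and 51 mm right of the end stop. Axes as those of tape_stall.
- lip_mouth (a point): Middle of the channel at the height of the straight lip's top, 60 mm above the bench; axes as tape_stall. Aluminium lip on the board's front, 28 to 60 mm above the bench, 100 mm long, foremost point at stall x = -17 mm. Channel between lip and board: 9 mm wide (x), 86 mm long (y), ends closed, open at the top with edges flared up to 67 mm.
- spring_bar (a joint): Sprung floor bar inside the channel (m): 0 = released, its top 14 mm below lip_mouth; 0.010 = pressed down to its stop, its top 24 mm below lip_mouth. Needs 3 N to start and 9 N at the stop (600 N/m); it springs back up when let go.
- label_holder: Loose upright grey plastic plate, 40 g, 72 mm wide (y), 87 high (z). Lower 40 mm: tongue 5 mm thick (x). Upper 47 mm: head 10 mm thick (12 over the frame), blank white framed card on its -x face (the front). Grip it across the thickness by the head. Origin: middle of the tongue's lower edge. Starts upright in the stand's slot, front roughly to the robot.
- label_stand: Fixed plywood stand 50 x 100 x 30 mm (x, y, z) with a slot along y, 7 mm wide and 18 mm deep, in which the label holder stands. Origin: centre of the underside.
- wax: Yellow round wax cake, 45 mm across, 17 mm high; bystander. Origin: centre of the underside.
- steel_block: Plain grey steel block 48 x 62 x 38 mm; bystander. Origin: centre of the underside.
- dap_block: Yellowish 50 mm block with round dimples; bystander. Origin: centre of the underside.
Mind the look-alikes: they are no part of the job. Leave any black or yellow look-alike of the tape_roll alone.

How it is judged (in metres and radians):
On the way, in this order (a step that is already met when the one before it is completed fails the run):
1. the roll lies in its stall (horizontal distance between tape_roll and roll_spot below 0.015 m and height (world z) of tape_roll below 0.006 m and linear speed of tape_roll below 0.02 m/s), for 0.2 s.
2. the label holder is pressed home behind the lip (value of joint spring_bar above 0.007 m and z of label_holder in the frame of lip_mouth below -0.014 m and x of label_holder in the frame of lip_mouth between -0.006 and 0.006 m and y of label_holder in the frame of lip_mouth between -0.01 and 0.01 m and angle between label_holder's own z axis and vertical below 0.2 rad and x of roll_spot in the frame of label_holder below -0.03 m and contact force between label_holder and spring_bar above 3 N and contact force between the fingers and label_holder above 1 N), for 0.2 s.
At the end, for the whole second after the job is handed in: Roll on the bench within 15 mm of roll_spot; holder behind the lip (tongue within 6 mm of mid channel in x, 10 mm in y, 14 mm deep or more, upright within 0.2 rad, card to front), spring bar held down over 7 mm with over 3 N, fingers on the holder, all at rest, bystanders within 30 mm (all of step 1 and all of step 2 and linear speed of label_holder below 0.02 m/s and distance of each of wax, steel_block, dap_block from where it was at the start of the episode below 0.03 m); the arm keeps its last pose, push and grip.
It fails at once if the roll was lifted or tipped off the bench (height (world z) of tape_roll above 0.02 m or angle between tape_roll's own z axis and vertical above 0.4 rad).
It fails at once if wax was disturbed (distance of wax from where it was at the start of the episode above 0.03 m).
It fails at once if steel_block was disturbed (distance of steel_block from where it was at the start of the episode above 0.03 m).
It fails at once if dap_block was disturbed (distance of dap_block from where it was at the start of the episode above 0.03 m).
It also fails if it takes over 51 s, if anything falls off the work surface, if the arm or the gripper's body presses on something with over 40 N, if the wrist force passes 120 N, or if a joint passes its speed limit or range.

### The arm

A 6-joint arm with a two-finger parallel gripper is mounted at the origin on a cart in front of the work surface, level with it; the furniture and walls round the work are solid. World frame = base frame: x ahead of the robot, y to its left, z up, the work surface at z = 0. Lengths are in mm, angles in rad, forces in N, time in s.
With the tool pointing down it reaches from about 425 to 950 mm from the base axis. Payload 3.5 kg.
Tool frame: the origin (TCP) lies at the very end of the fingers, on their centre line; the grasp point (between the pads) lies 19 mm behind it; y points along the fingers, x is the direction in which the jaws open and shut, and the axes are right-handed (so a half turn about y gives the same grasp; the last joint's range is limited). The gripper opens to 85 mm and grips with 20 to 120 N. Pads are 22 mm wide; open, the fingers measure 114 mm over their backs; the gripper's body (76 mm by 85 mm) begins 54 mm behind the grasp point. The pads swing forward as they close: fully open they stand 13 mm farther back than shut.
Start: joints at [-1.347, 0.286, 1.577, -0, 1.279, -0.15], TCP at [246.502, -628.365, 231.325] pointing down, gripper open.
Joint ranges: [-2.77, 2.77], [-0.9, 2.22], [0.21, 2.48], [-1.53, 4.67], [0.24, 2.81], [-2.84, 2.84]. Speed limits (rad/s): [2.79, 2.79, 3.14, 3.14, 3.14, 3.14].

### API

Orientations are given as [roll, pitch, yaw] about the fixed x, y, z axes, in that order (R = Rz(yaw) Ry(pitch) Rx(roll)).
In Python, from workcell import goto, line_to, move_joints, let_go, close, dwell, solve_ik, get_obs, capture, PlanningError, close_job gives the robot as it stands. Calls block until the motion is done:
- goto(position, orientation): joint-space move of the TCP to a pose.
- line_to(position, attitude=None, speed=150, until_force=None): straight line of the TCP; attitude=None keeps the orientation; speed is the mean speed in mm/s. With until_force (N) it stops when the force on the tool has changed by that much, and returns True; else False.
- move_joints(angles): joint-space move.
- let_go() and close(grip_force=None): open the fingers fully, or close them until they stop; grip_force is the grip in N (None keeps the last).
- dwell(seconds).
- solve_ik(position, orientation): joint angles nearest the present ones, or None.
- get_obs(): the state.
- capture(name): name is "scene" or "top" or "wrist"; returns a dict with "img" (400x640x3 uint8, red, green, blue), "camera_matrix" (3x3 intrinsics, pixels), "k1" (the pictures are not rectified: a ray, as slopes to the right and down, at radius r is drawn at 1 + k1 r^2 times it, then the intrinsics apply), "R" (3x3) and "t" (3): a world point X has camera coordinates R X + t; the wrist camera has in their place "hand_eye" (4x4, takes a point from camera to tool coordinates, whose origin is the TCP and whose axes are the tool frame's). Camera axes: x right, y down, z forward; pixel columns grow to the right and rows downward; lengths in mm; the calibration is good to about 2 mm. A picture is of the moment at which its call begins: read the wrist's pose just before it. There is no depth.
A pose or a line that the arm cannot do raises PlanningError and nothing moves.
- close_job(): hands the job in, once; it reports no verdict.
The state is a dict: "t": time; "joints": joint angles; "qvel": joint speeds; "joint_torque": joint torques, N m; "ee_pos": TCP position; "orientation": TCP orientation; "ft_force": force on the tool from outside, world axes, zero at the start; "moment": the same for the moment, N m; "opening": finger opening in mm.
Only numpy, scipy, OpenCV 4.12 (cv2) and the standard library are available. Lean on these libraries where they do the work, as an engineer would, in place of code of your own. Each camera call takes 0.05 s, during which the arm holds its last target.

## Working session

There is one attempt and no reset: what is moved stays moved. The work goes in short steps, each a Python script; the robot and the scene stay as the last script left them, time stands still between calls to the robot, and variables do not carry over. Pictures are saved under pics/ and viewed, and the job is handed in when it is done.

```bash
ls; mkdir -p pics; python3 - <<'E'
from workcell import *
import cv2
for n in ("scene","top","wrist"):
    c=capture(n); cv2.imwrite(f"pics/{n}0.png",c["img"][:,:,::-1])
    print(n,{k:(v.tolist() if hasattr(v,'tolist') else v) for k,v in c.items() if k!="img"})
o=get_obs();print(o)
E
```

```text
pics
scene {'camera_matrix': [[393.3829710631764, 0.0, 318.5368986503929], [0.0, 393.3829710631764, 199.03496985340226], [0.0, 0.0, 1.0]], 'k1': -0.015276320231437948, 'R': [[0.6200246348789226, -0.7845765815488889, -0.0030066307253506456], [-0.5560235697047144, -0.43669671705990576, -0.7072013625848915], [0.5535406417563984, 0.44015402417126726, -0.7070057941274274]], 't': [-453.7160408536437, 218.54922793424217, 1310.31151586323]}
top {'camera_matrix': [[398.6894180545976, 0.0, 316.62375205979265], [0.0, 398.6894180545976, 197.0075246601645], [0.0, 0.0, 1.0]], 'k1': -0.011759273877730143, 'R': [[0.011357009468823712, -0.9997345353689812, 0.02004687323480436], [-0.9966230264884286, -0.012947610478086395, -0.08108577221654037], [0.08132380591788582, -0.019058283592050442, -0.9965055044592352]], 't': [-208.82913431593377, 494.15287991107215, 1371.92021031187]}
wrist {'camera_matrix': [[327.92918107612246, 0.0, 325.0560435890016], [0.0, 327.92918107612246, 201.7479958765509], [0.0, 0.0, 1.0]], 'k1': -0.03119744866936674, 'hand_eye': [[0.9999991137137904, 0.00012874812046026075, 0.00132
[... 183 characters left out ...]
45759654, 78.64478879350882], [0.0, 0.0, 0.0, 1.0]]}
{'t': 0.15, 'joints': array([-1.34701019e+00,  2.87039091e-01,  1.57789577e+00, -1.76209797e-05,
        1.27857394e+00, -1.50000910e-01]), 'qvel': array([-0.00129727, -0.00059059, -0.00349763, -0.00137405,  0.00026565,
        0.00115665]), 'joint_torque': array([ 6.64251147e-04, -4.06603932e+01, -2.93142718e+01, -1.22811184e-04,
        3.93236289e-03, -4.17518820e-06]), 'ee_pos': array([ 246.37624831, -627.8615106 ,  230.183816  ]), 'orientation': array([-1.57052665,  0.00189716, -1.19700393]), 'ft_force': array([0.15140134, 0.59038448, 0.81712934]), 'moment': array([ 0.01910654, -0.01336012,  0.00539738]), 'opening': 85.50225371630462}
```

View pics/scene0.png

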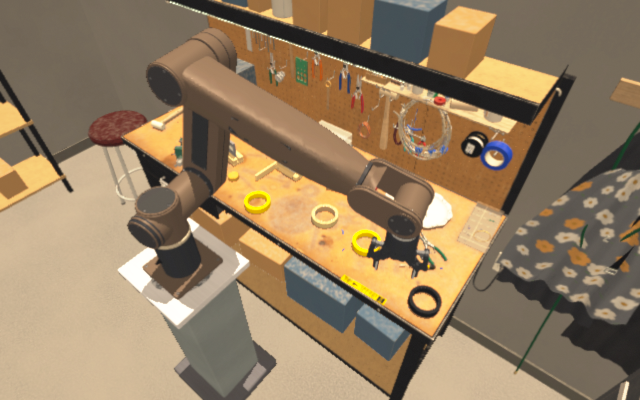

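View pics/top0.png

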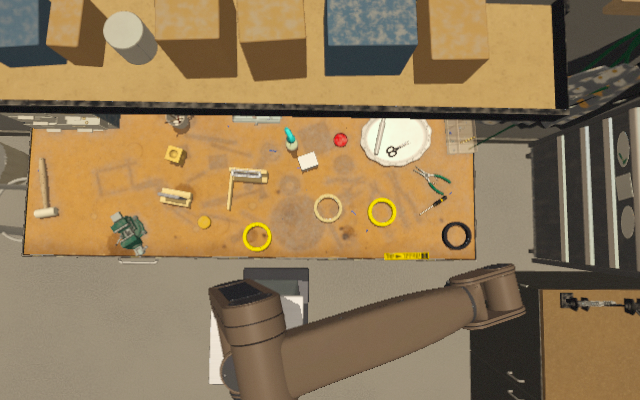

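View pics/wrist0.png

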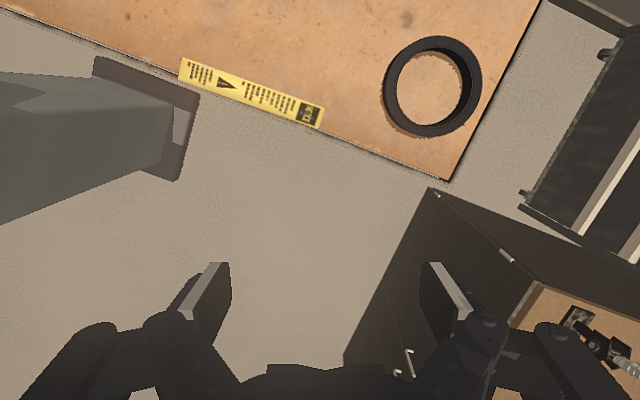

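```bash
cat > h.py <<'E'
import numpy as np, cv2
from scipy.spatial.transform import Rotation as Rn
from workcell import *
def snap(n,f):
    o=get_obs(); c=capture(n)
    if n=="wrist":
        T=np.eye(4);T[:3,:3]=Rn.from_euler('xyz',o["orientation"]).as_matrix();T[:3,3]=o["ee_pos"]
        W=T@np.array(c["hand_eye"]); c["R"]=W[:3,:3].T; c["t"]=-W[:3,:3].T@W[:3,3]
    cv2.imwrite(f"pics/{f}.png",c["img"][:,:,::-1])
    np.savez(f"pics/{f}.npz",img=c["img"],K=c["camera_matrix"],k1=c["k1"],R=c["R"],t=c["t"])
def pix2w(f,px,z):
    d=np.load(f"pics/{f}.npz"); R,t=d["R"],np.array(d["t"]).ravel()
    u=cv2.undistortPoints(np.array(px,float).reshape(-1,1,2),d["K"],np.array([float(d["k1"]),0,0,0])).reshape(-1,2)
    C=-R.T@t; r=np.c_[u,np.ones(len(u))]@R
    return C+r*((np.asarray(z)-C[2])/r[:,2])[:,None]
def w2pix(f,X):
    d=np.load(f"pics/{f}.npz")
    return cv2.projectPoints(np.array(X,float).reshape(-1,1,3),cv2.Rodrigues(d["R"])[0],np.array(d["t"],float).ravel(),d["K"],np.array([float(d["k1"]),0,0,0]))[0].reshape(-1,2)
def crop(f,x0,y0,x1,y1,s,o):
    im=cv2.imread(f"pics/{f}.png")[y0:y1,x0:x1]; im=cv2.resize(im,None,fx=s,fy=s,interpolation=cv2.INTER_CUBIC)
    cv2.imwrite(f"pics/{o}.png",im)
E
python3 - <<'E'
from h import *
snap("top","top1"); snap("scene","scene1")
crop("top1",150,140,350,260,4,"top1c")
crop("scene1",160,130,350,240,4,"scene1c")
print(pix2w("top1",[(328,208),(176,197),(247,182),(204,222),(175,155)],[25,60,30,17,50]).round(0))
E
```

```text
[[ 459. -243.   25.]
 [ 487.  274.   60.]
 [ 545.   40.   30.]
 [ 405.  188.   17.]
 [ 633.  286.   50.]]
```

View pics/top1c.png

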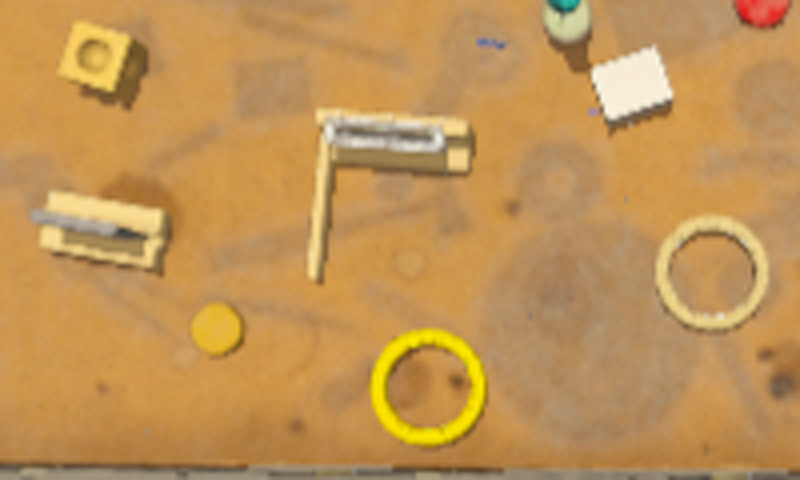

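View pics/scene1c.png

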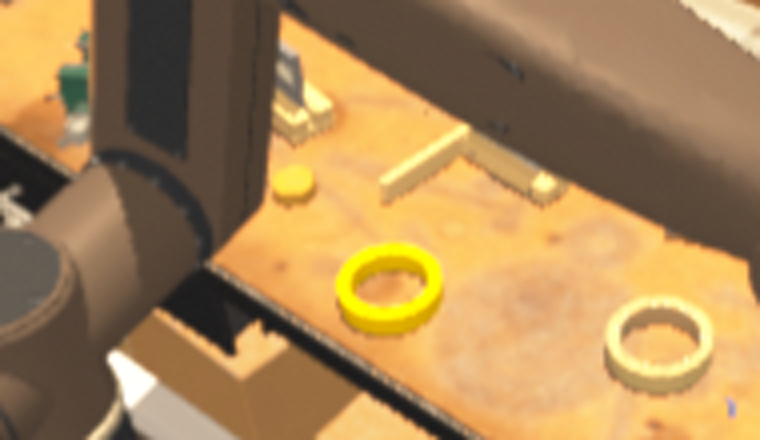

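```bash
python3 - <<'E'
from h import *
goto([470,-20,260],[-np.pi/2,0,-np.pi/2]); snap("wrist","w1"); print(get_obs()["ee_pos"],get_obs()["t"])
goto([470,230,280],[-np.pi/2,0,-np.pi/2]); snap("wrist","w2"); print(get_obs()["ee_pos"],get_obs()["t"],get_obs()["joints"])
E
```

```text
[470.14913136 -20.60534425 259.96771107] 2.6167
[470.32434185 228.80980114 279.73416879] 3.65 [ 2.58913334e-01 -8.77928987e-02  1.89218245e+00 -5.52343520e-04
  1.33764703e+00  1.83138114e+00]
```

View pics/w1.png

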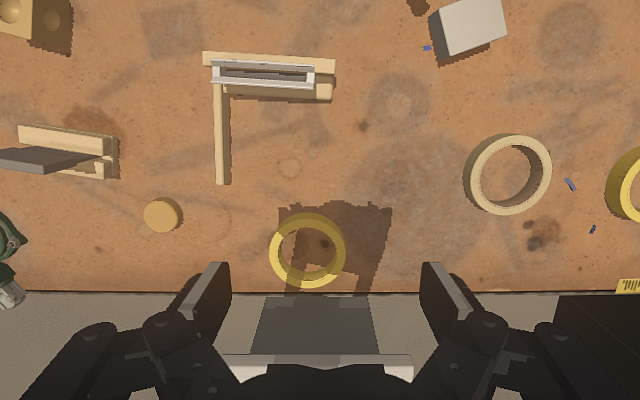

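View pics/w2.png

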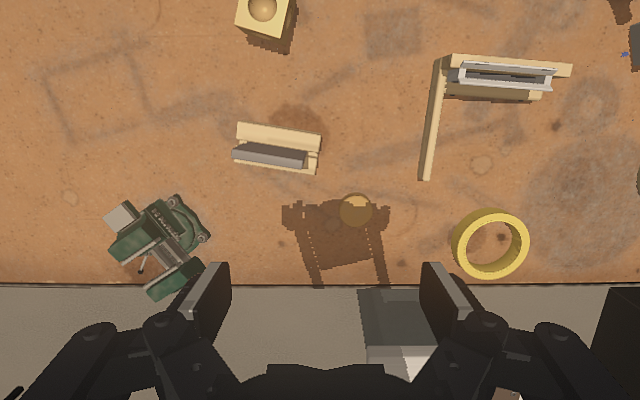

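```bash
python3 - <<'E'
from h import *
crop("w1",180,40,360,200,4.4,"w1a"); crop("w2",210,100,350,190,5.5,"w2a");crop("w2",410,40,590,190,4.4,"w2b");crop("w1",450,120,570,230,5,"w1b")
E
```

```text
(no output)
```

View pics/w1a.png

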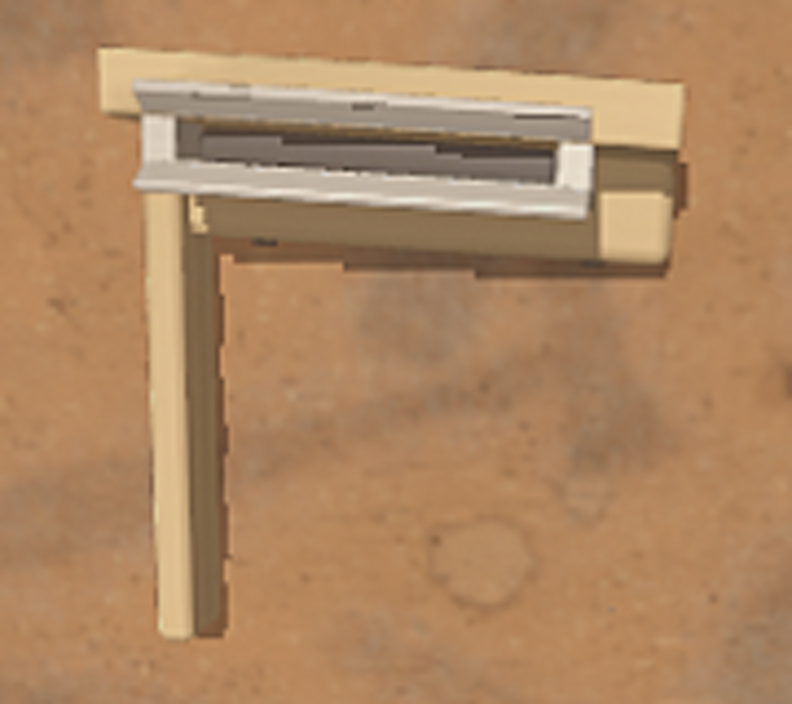

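View pics/w2a.png

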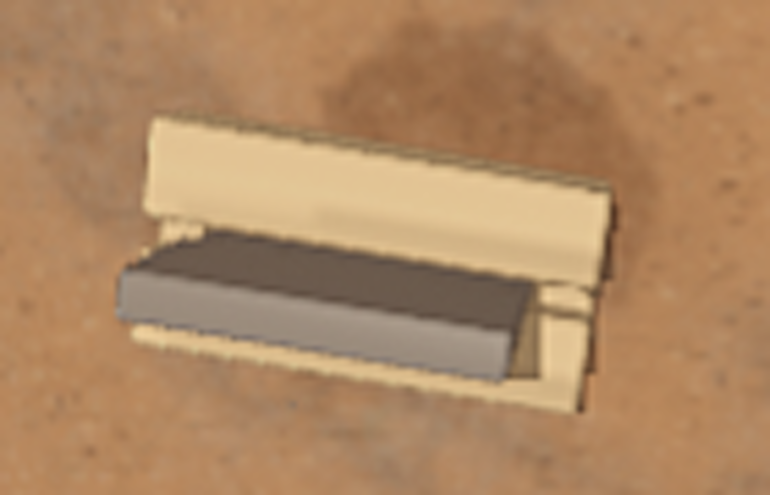

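View pics/w2b.png

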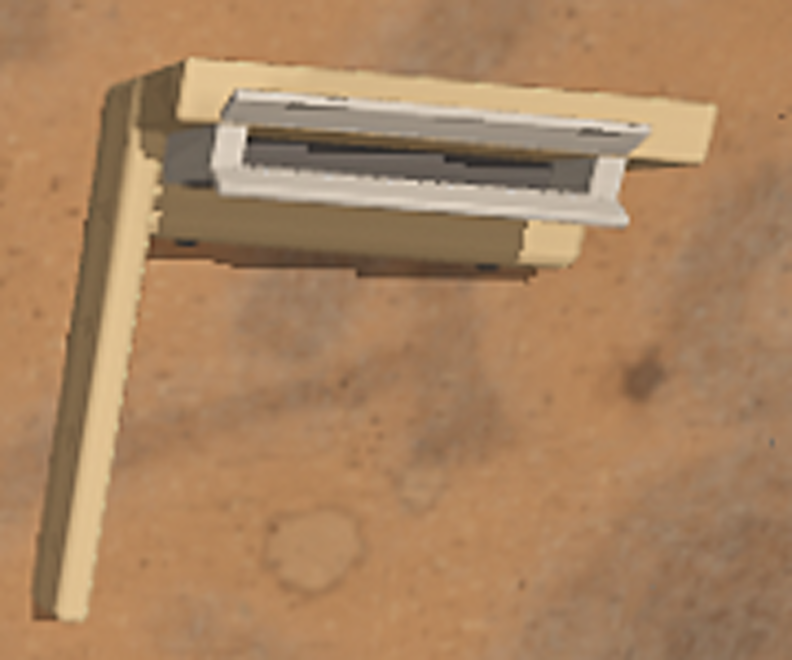

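View pics/w1b.png

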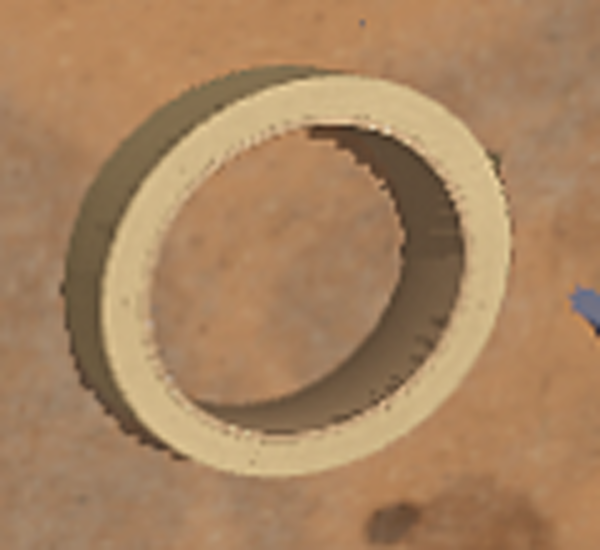

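```bash
cat > fit.py <<'E'
from h import *
from scipy.optimize import least_squares
def un(c,off,s): return (np.array(c,float)+.5)/s-.5+np.array(off)
def fit(obs,x0):  # obs list of (file,px,model)
    def res(p):
        M=Rn.from_euler('z',p[2]).as_matrix(); r=[]
        for f,px,m in obs: r.append((w2pix(f,np.array(m)@M.T+[p[0],p[1],0])-px).ravel())
        return np.concatenate(r)
    s=least_squares(res,x0,x_scale=[1,1,.01]); return s.x,s.fun.reshape(-1,2).round(1)
E
python3 - <<'E'
from fit import *
m=[(14,60,60),(14,-70,60),(0,-70,60),(0,60,60),(-130,61,30),(-130,51,30)]
a=un([(100,47),(684,84),(680,150),(98,110),(160,637),(191,637)],(180,40),4.4)
b=un([(187,58),(717,104),(705,165),(178,120),(57,618),(88,620)],(410,40),4.4)
for o in ([("w1",a,m)],[("w2",b,m)],[("w1",a,m),("w2",b,m)]):
    p,r=fit(o,[560,40,0]); print("stall",p.round(3),r.tolist())
c,s=np.cos(p[2]),np.sin(p[2]); print("spot",p[0]-75*c,p[1]-75*s, "local(-75,0)")
ms=[(25,50,30),(25,-50,30),(-25,-50,30),(-25,50,30)]
st=un([(153,117),(610,186),(580,412),(133,335)],(210,100),5.5)
print("stand",*[x.tolist() for x in fit([("w2",st,ms)],[490,270,0])])
h=un([(125,270),(515,330),(118,318),(503,380)],(210,100),5.5)
H=pix2w("w2",h,[99]*4); print("holder top",H.round(1).tolist(), H.mean(0), np.linalg.norm(H[0]-H[1]),np.linalg.norm(H[0]-H[2]),np.arctan2(*(H[0]-H[1])[:2]))
th=un([(103,300),(511,240),(335,73),(270,477),(180,425),(130,200),(485,160),(450,380)],(450,120),5)
W=pix2w("w1",th,[25]*8)
q=least_squares(lambda v:np.hypot(W[:,0]-v[0],W[:,1]-v[1])-v[2],[460,-240,50]);print("roll",q.x,q.fun.round(1))
print("yellow",pix2w("w1",[(307,283),(345,250),(269,250),(307,213)],[25]*4).round(0).tolist(), "wax",pix2w("w1",[(161,214)],[17]).round(0), "steel",pix2w("w1",[(430,15),(447,55),(508,35)],[38]*3).round(0).tolist())
E
```

```text
stall [ 5.76278e+02  3.94200e+01 -6.70000e-02] [[-0.8, -1.0], [0.8, -0.4], [0.6, -0.1], [0.2, 0.1], [-1.2, 0.8], [0.3, 1.4]]
stall [ 5.76322e+02  3.96020e+01 -6.60000e-02] [[0.0, -0.8], [0.8, -0.2], [-0.1, -0.0], [-0.2, -0.4], [-0.7, 1.0], [0.2, 1.0]]
stall [ 5.76292e+02  3.95020e+01 -6.70000e-02] [[-0.9, -1.0], [0.7, -0.5], [0.5, -0.2], [0.1, 0.1], [-1.2, 0.9], [0.2, 1.4], [0.2, -0.8], [0.8, -0.2], [0.0, 0.0], [-0.1, -0.4], [-0.7, 0.9], [0.2, 1.0]]
spot 501.4597494360527 44.51111204305487 local(-75,0)
stand [491.64476597408554, 286.346666969621, -0.16064199227559034] [[-0.6, -1.0], [0.9, 0.1], [-0.0, -0.1], [-0.3, 1.1]]
holder top [[500.9, 320.4, 99.0], [489.9, 250.5, 99.0], [492.2, 322.4, 99.0], [480.7, 252.9, 99.0]] [490.91313459 286.54541771  99.        ] 70.72774247443107 8.906503402854161 0.15621254382067778
roll [ 461.93515738 -242.49907378   48.16842054] [ 0.8  0.9 -0.2  2.6 -3.2  0.7 -0.9 -0.5]
yellow [[316.0, 3.0, 25.0], [364.0, -46.0, 25.0], [364.0, 50.0, 25.0], [414.0, 1.0, 25.0]] wax [[410. 186.  17.]] steel [[629.0, -126.0, 38.0], [592.0, -147.0, 38.0], [611.0, -208.0, 38.0]]
```

```bash
python3 - <<'E'
from h import *
roll=np.array([462,-242.5]); ph=np.radians(90-30)-0.067
ax=np.array([np.cos(ph),np.sin(ph)]); yaw=ph-np.pi/2
p=roll-78*ax; O=[-np.pi/2,0,yaw]
goto([*p,80],O)
line_to([*p,20],speed=150)
hit=line_to([*p,-11],speed=30,until_force=4)
o=get_obs();print(hit,o["ee_pos"],o["ft_force"],o["t"])
snap("wrist","w3"); snap("top","top3")
E
```

```text
False [ 418.73597836 -307.45948756  -10.77549109] [0.07890265 0.11884137 0.12090405] 7.45
```

View pics/w3.png

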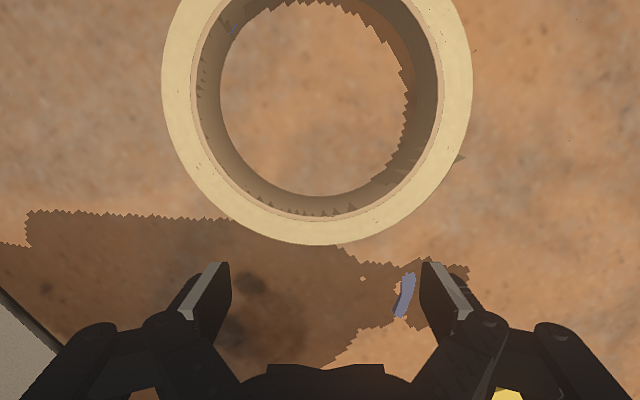

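```bash
python3 - <<'E'
from h import *
ph=np.radians(60)-0.067
ax=np.array([np.cos(ph),np.sin(ph)])
M=np.array([[np.cos(-.067),-np.sin(-.067)],[np.sin(-.067),np.cos(-.067)]])
S=lambda x,y: np.array([576.3,39.5])+M@[x,y]
p=get_obs()["ee_pos"]; z=-8
line_to([p[0],p[1],z],speed=60)
roll=np.array([462,-242.5])
wps=[roll+5*ax, S(-83,-70), S(-80,-10)]
for w,v in zip(wps,(60,80,60)):
    q=w-37*ax
    hit=line_to([*q,z],speed=v,until_force=15); o=get_obs(); print(hit,o["ee_pos"].round(1),o["ft_force"].round(1),o["t"])
    if hit: break
snap("wrist","w4"); snap("top","top4")
E
```

```text
False [ 444.3 -269.1   -8. ] [ 0.2  0.6 -0. ] 8.7167
False [468.2 -55.6  -8. ] [ 1.3 -1.   0.5] 11.55
False [474.9   4.3  -8.2] [ 0.8  0.1 -0.5] 12.7
```

View pics/w4.png

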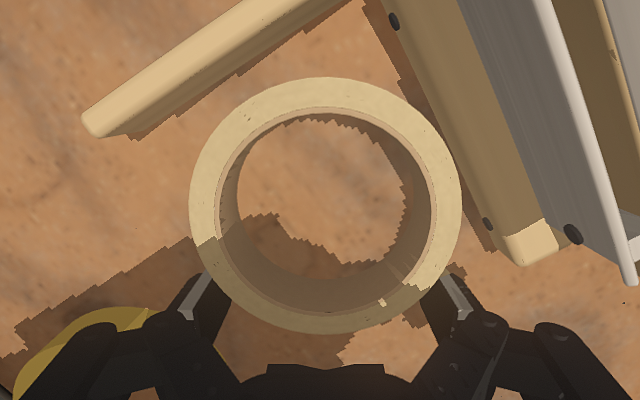

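View pics/top4.png

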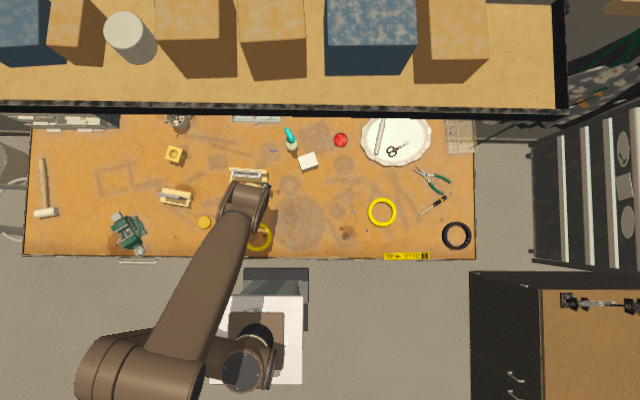

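```bash
python3 - <<'E'
from h import *
ph=np.radians(60)-0.067
ax=np.array([np.cos(ph),np.sin(ph)])
p=get_obs()["ee_pos"]; q=p[:2]+22*ax
hit=line_to([*q,-8],speed=25,until_force=6); o=get_obs(); print(hit,o["ee_pos"].round(1),o["ft_force"].round(1),o["t"], (o["ee_pos"]-p).round(1), o["ee_pos"][:2]+37*ax)
snap("wrist","w5")
E
```

```text
True [482.   16.1  -8.3] [-1.5  0.1  3.8] 13.4083 [ 7.1 12.  -0.1] [502.6095587   46.86765414]
```

View pics/w5.png

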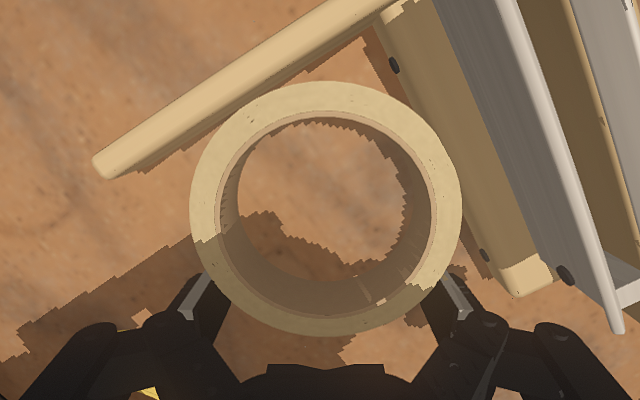

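```bash
python3 - <<'E'
from h import *
ph=np.radians(60)-0.067
ax=np.array([np.cos(ph),np.sin(ph)])
p=get_obs()["ee_pos"]
line_to([*(p[:2]-35*ax),-6],speed=100)
line_to([*(p[:2]-45*ax),90],speed=250); o=get_obs(); print(o["t"],o["ee_pos"])
snap("wrist","w6")
E
```

```text
14.4833 [457.27740945 -21.05898642  90.36431386]
```

View pics/w6.png

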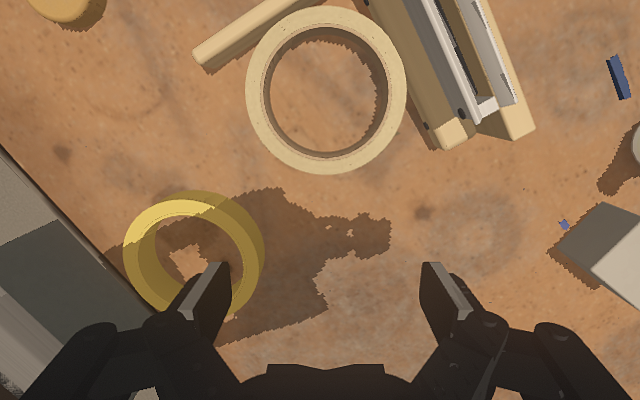

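```bash
python3 - <<'E'
from fit import *
a=-.067; M=np.array([[np.cos(a),-np.sin(a)],[np.sin(a),np.cos(a)]])
st=lambda P:((P[:,:2]-[576.3,39.5])@M).round(1).tolist()
print("w6 roll",pix2w("w6",[(326,90)],[25]), st(pix2w("w6",[(326,90)],[25])))
print("w1 z67",st(pix2w("w1",un([(135,82),(590,108),(135,188),(585,217)],(180,40),4.4),[67]*4)))
print("w2 z67",st(pix2w("w2",un([(233,90),(650,128),(218,190),(628,226)],(410,40),4.4),[67]*4)))
print("w1 inner z60",st(pix2w("w1",un([(180,118),(555,143),(178,165),(555,185)],(180,40),4.4),[60]*4)))
print("w2 inner z60",st(pix2w("w2",un([(246,128),(592,158),(246,165),(588,192)],(410,40),4.4),[60]*4)))
crop("w6",380,0,560,160,4.4,"w6a")
# go over holder
O=[-np.pi/2,0,-0.158]
goto([491,286.5,170],O); snap("wrist","w7"); print(get_obs()["t"],get_obs()["ee_pos"])
E
```

```text
w6 roll [[504.11451093  46.7482403   25.        ]] [[-72.5, 2.4]]
w1 z67 [[5.8, 49.3], [6.6, -49.2], [-16.1, 50.0], [-16.0, -49.4]]
w2 z67 [[6.3, 50.7], [6.2, -49.5], [-15.6, 50.2], [-15.8, -49.9]]
w1 inner z60 [[-0.5, 41.8], [-0.6, -41.6], [-10.5, 42.5], [-9.4, -42.1]]
w2 inner z60 [[-0.9, 43.3], [-0.8, -41.7], [-9.0, 41.8], [-8.4, -42.6]]
15.8 [490.85617306 285.22381732 168.97636842]
```

View pics/w6a.png

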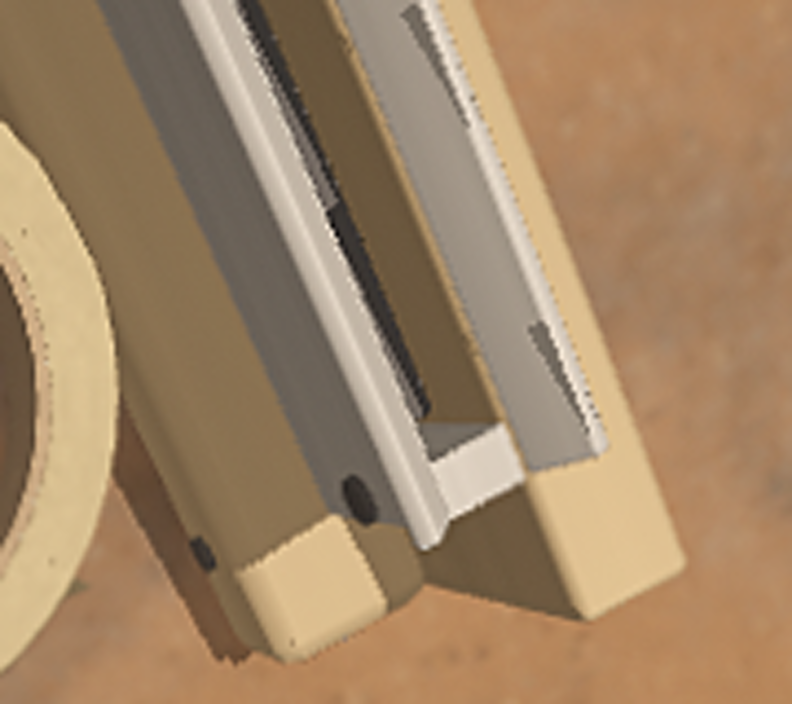

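View pics/w7.png

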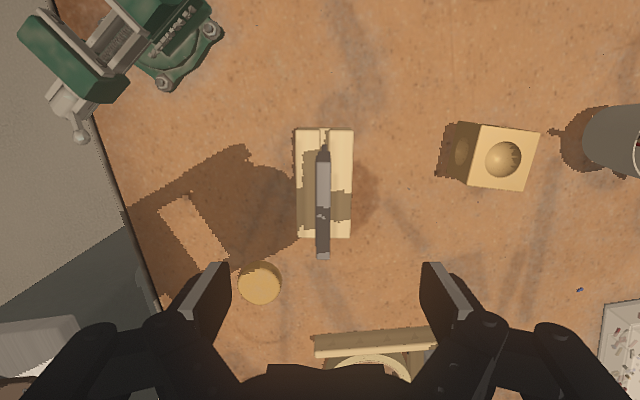

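```bash
python3 - <<'E'
from fit import *
print(pix2w("w7",[(323,160),(316,254),(330,254)],[99]*3).round(1).tolist())
crop("w7",280,110,370,280,4,"w7a")
E
```

```text
[[496.3, 323.7, 99.0], [480.5, 257.2, 99.0], [490.4, 255.6, 99.0]]
```

View pics/w7a.png

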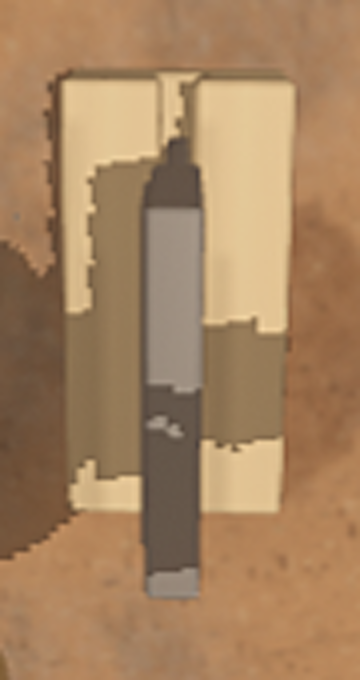

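```bash
python3 - <<'E'
from fit import *
P=pix2w("w7",[(322.8,161.8),(322.8,259)],[99]*2);c=P.mean(0);yaw=-np.arctan2(*(P[0]-P[1])[:2]);print(P.round(1).tolist(),c,yaw)
c=(c[:2]+[490.9,286.5])/2; O=[-np.pi/2,0,-0.158]
line_to([*c,110],O,speed=150)
line_to([*c,61],O,speed=120)
close(70); o=get_obs(); print(o["t"],o["ee_pos"],o["orientation"],o["opening"],o["ft_force"])
snap("wrist","w8")
E
```

```text
[[496.0, 322.5, 99.0], [484.7, 252.5, 99.0]] [490.35381933 287.48123672  99.        ] -0.16058410477039803
17.5833 [490.39969823 287.12298175  61.27641179] [-1.57075812e+00  7.97352499e-04 -1.58294661e-01] 9.009929197442371 [-2.01570657 -0.38709048  1.84578972]
```

View pics/w8.png

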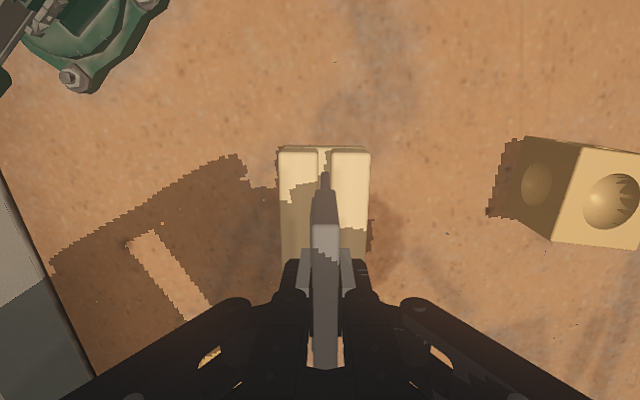

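```bash
python3 - <<'E'
from fit import *
a=-.067; M=np.array([[np.cos(a),-np.sin(a)],[np.sin(a),np.cos(a)]])
S=lambda x,y: np.array([576.3,39.5])+M@[x,y]
p=get_obs()["ee_pos"]
line_to([p[0],p[1],155],speed=150); o=get_obs(); print(o["opening"],o["ft_force"].round(1))
c=S(-4.6,0)+[1,1]; O=[-np.pi/2,0,a]
goto([*c,145],O); line_to([*c,122],speed=60); o=get_obs(); print(c,o["t"],o["ee_pos"],o["orientation"],o["opening"],o["ft_force"])
snap("wrist","w9"); snap("top","top9"); crop("w9",250,120,400,270,4,"w9a")
crop("top9",190,150,290,230,6,"top9a"); snap("scene","sc9")
E
```

```text
9.22007229120397 [-0.5 -0.8 -1.3]
[572.71032084  40.80796947] 19.9583 [572.41123428  41.11121337 121.43827585] [-1.57075974e+00  9.84823894e-04 -6.65707005e-02] 9.259752333013115 [ 0.33562771 -0.99144273 -0.57517537]
```

View pics/w9.png

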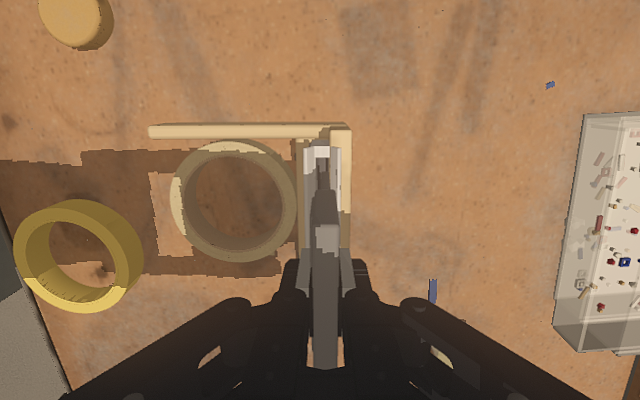

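View pics/w9a.png

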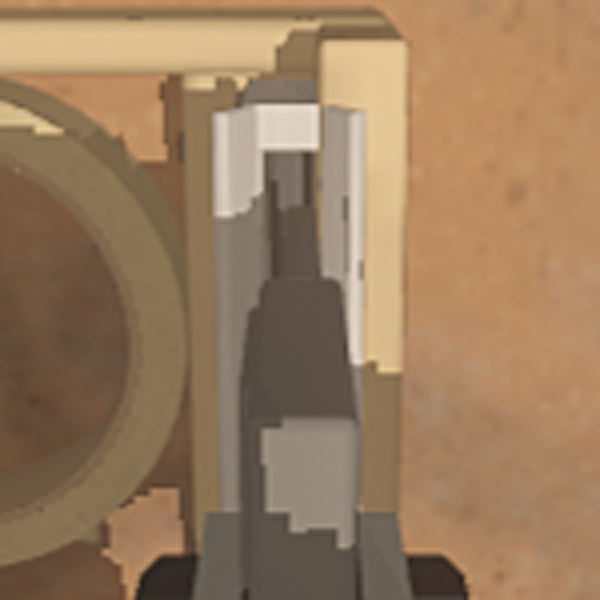

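View pics/sc9.png

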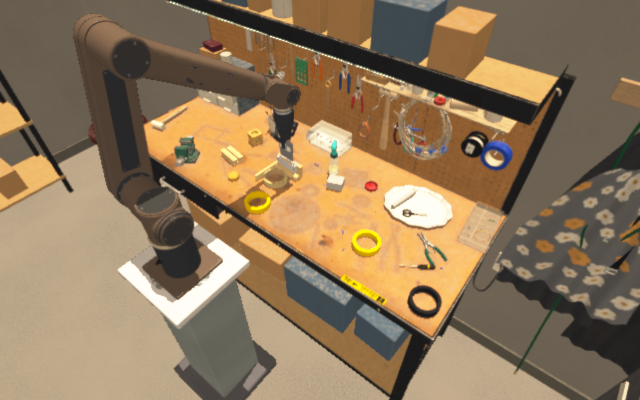

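```bash
python3 - <<'E'
from fit import *
crop("w9",295,135,350,200,9,"w9b")
im=cv2.imread("pics/w9b.png"); im=cv2.convertScaleAbs(im,alpha=1.6,beta=20); cv2.imwrite("pics/w9b.png",im)
a=-.067; M=np.array([[np.cos(a),-np.sin(a)],[np.sin(a),np.cos(a)]])
tc=np.array([572.41,41.11])
for n,z in (("bottom",72.4),("tonguetop",112.4)):
  for x in(-2.5,2.5): print(n,x,((w2pix("w9",[[*(tc+M@[x,36]),z]])-[295,135]+.5)*9).round(0))
for x in (-9,0):print("chan",x,((w2pix("w9",[[*(np.array([576.3,39.5])+M@[x,43]),60]])-[295,135]+.5)*9).round(0))
E
```

```text
bottom -2.5 [[223. 326.]]
bottom 2.5 [[299. 326.]]
tonguetop -2.5 [[211. 487.]]
tonguetop 2.5 [[305. 487.]]
chan -9 [[190. 208.]]
chan 0 [[319. 208.]]
```

View pics/w9b.png

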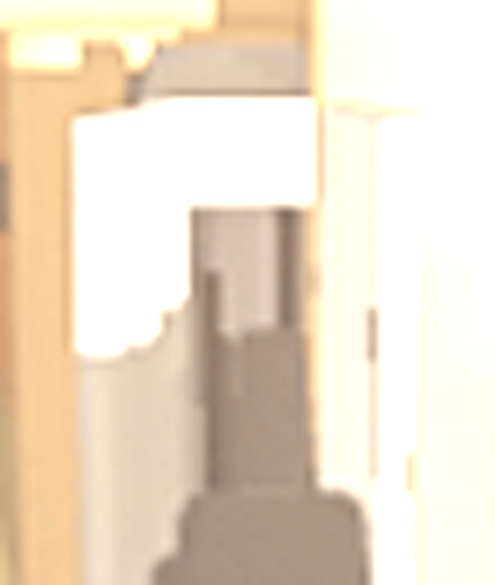

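```bash
python3 - <<'E'
from fit import *
line_to([571.9,40.3,118],speed=30)
h1=line_to([571.9,40.3,98],speed=40,until_force=8); o=get_obs(); print(h1,o["t"],o["ee_pos"],o["opening"],o["ft_force"].round(1))
if not h1:
  h2=line_to([571.9,40.3,82],speed=12,until_force=11); o=get_obs(); print(h2,o["t"],o["ee_pos"],o["opening"],o["ft_force"].round(1))
snap("wrist","w10"); snap("scene","sc10"); crop("w10",250,120,400,270,4,"w10a"); crop("sc10",230,130,340,230,6,"sc10a")
E
```

```text
False 21.0417 [571.87841289  40.3142578   97.81706192] 9.07652976006046 [-0.4 -0.2 -1.2]
True 22.1167 [572.23223717  40.29823594  85.92268681] 9.300945117688737 [-2.4  0.5  7.1]
```

View pics/w10a.png

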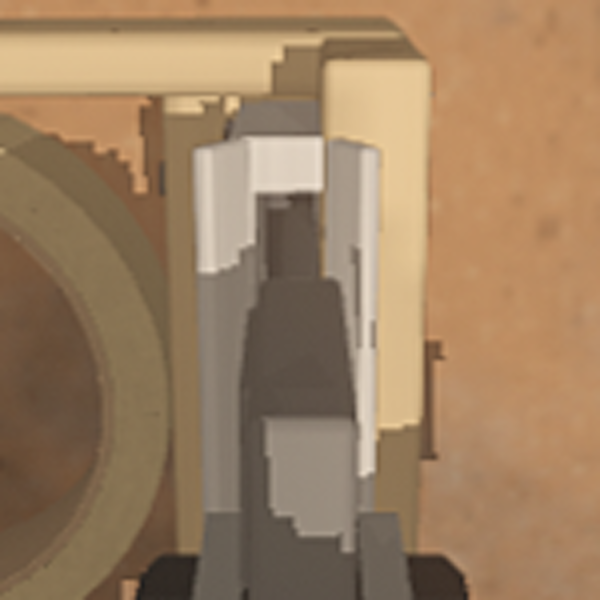

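View pics/sc10a.png

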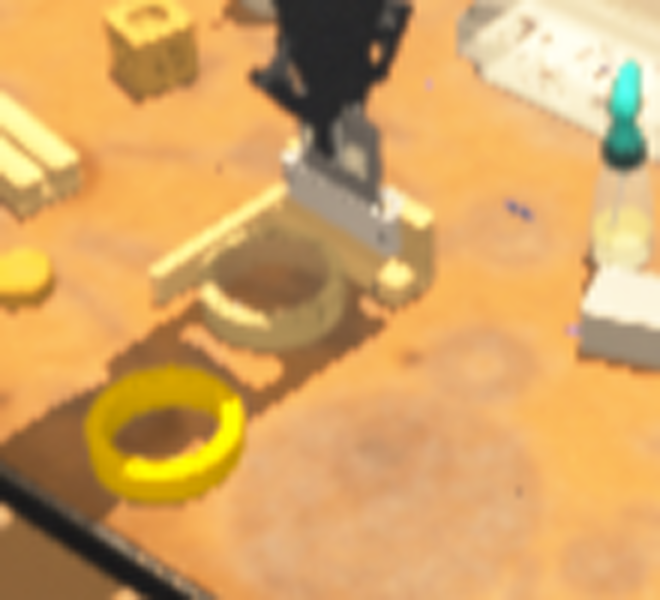

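```bash
python3 - <<'E'
from fit import *
o=get_obs(); print(o["ee_pos"],o["ft_force"].round(1))
p=[571.9,40.3]
h2=line_to([*p,84],speed=8,until_force=6); o=get_obs(); print(h2,o["t"],o["ee_pos"],o["opening"],o["ft_force"].round(1))
dwell(0.7); o=get_obs(); print(o["t"],o["ee_pos"],o["opening"],o["ft_force"].round(1),abs(o["qvel"]).max(), o["orientation"])
snap("wrist","w11"); snap("top","top11"); crop("w11",130,100,430,300,2.6,"w11a")
E
```

```text
[572.23650603  40.27644723  86.15515271] [-2.2  0.4  7.8]
False 22.475 [572.33910327  40.27623466  85.36320904] 9.082851740192494 [-2.7 -0.5  8.6]
23.175 [572.32747891  40.28945277  85.40166693] 9.132086131617681 [-1.7  0.6  9.3] 0.0016100342999767672 [-1.57092837e+00  1.48298901e-03 -6.67020433e-02]
```

View pics/w11a.png

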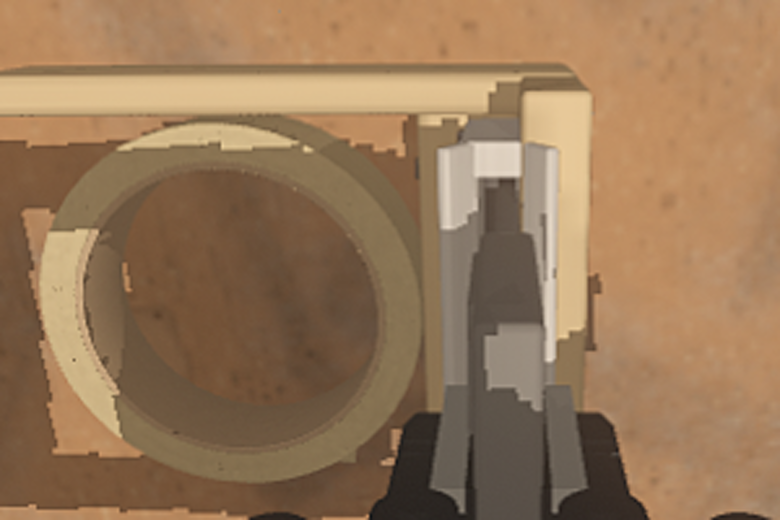

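View pics/top11.png

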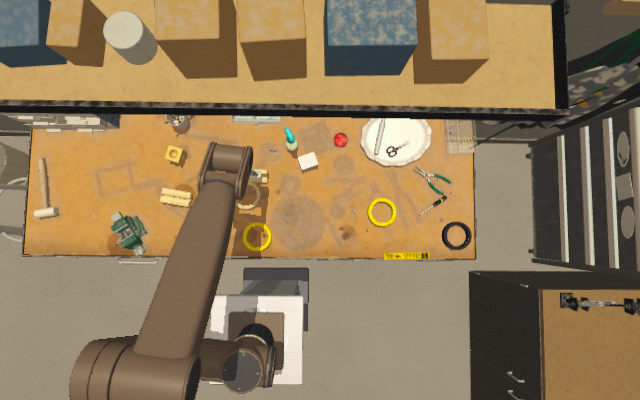

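```bash
python3 - <<'E'
from workcell import *
print(close_job())
E
```

```text
the job is handed in; nothing more can be done
None
```

I handed the job in at about 23 s of the 51 s allowed. `close_job` gives no verdict, so the result below rests on my own checks.

**Roll:** I slid the beige roll into the stall with the open fingers cradling it, then pushed toward the corner until a contact force registered. After I backed off, the wrist image put its centre at about (-72.5, +2.4) mm in the stall frame. It should be at (-75, 0), so it is within 15 mm. Since the roll cannot pass the rail or the stop, I put the 2–3 mm difference down to camera calibration. I did not measure the contact with the end stop separately.

**Label holder:** I took the holder from its stand, moved it 0.8 mm to the front after a look just above the channel, and pushed it down behind the lip. The scene image showed the card facing the front.

**Last readings:**
- **Depth:** the tool tip was at 85.4 mm, which puts the tongue at about 36 mm, roughly 10 mm of spring travel.
- **Push:** about 9–10 N upward on the tool.
- **Grip:** fingers closed on the holder at 9.1 mm opening, with the arm still.
- **Tilt:** the tool was upright to within about 0.002 rad.

The wax, steel block and dimpled block looked unmoved in the pictures. No check failed. The roll's 2–3 mm offset is the only disagreement.

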